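Pack the sauce pot and snap the lid level on the meal box

ROBOT

A 7-joint arm with a two-finger parallel gripper is mounted at the origin on the work surface. World frame = base frame: x ahead of the robot, y to its left, z up, the work surface at z = 0. Lengths are in m, angles in rad, forces in N, time in s.
With the tool pointing down it reaches from about 0.4 to 0.875 m from the base axis. Payload 4.4 kg.
Tool frame: the origin (TCP) lies midway between the tips of the shut fingers; the grasp point (between the pads) lies 19 mm behind it; z points along the fingers, y is the line along which they close (so a half turn about z gives the same grasp; the last joint's range is limited). The gripper opens to 85 mm and grips with 20 to 120 N. Pads are 22 mm wide; open, the fingers measure 114 mm over their backs; the gripper's body (76 mm by 85 mm) begins 54 mm behind the grasp point. The pads swing forward as they close: fully open they stand 13 mm farther back than shut.
Start: joints at [1.175, 0.628, 0.038, 1.517, -0.027, 0.996, -0.02], TCP at [0.211, -0.615, 0.192] pointing down, gripper open.
Joint ranges: [-3.06, 3.06], [-0.37, 2.12], [-1.25, 1.32], [0.18, 2.47], [-1.1, 4.24], [0.23, 1.98], [-2.94, 2.94]. Speed limits (rad/s): [2.57, 2.57, 3.14, 3.14, 3.14, 3.14, 3.14].

INTERFACE

Orientations are given as a rotation vector (axis times angle).
In Python, from plant import robot gives the robot as it stands. The module is installed in compiled form; this text tells all that it offers.
- The arm moves only by the tool send_rows, never from a script. Its argument "moves" is one flat list of numbers, 6 for each row, row after row: the shift along the tool's x, y, z in units of 0.3 m (1.0 is 0.3 m), then the turn, a rotation vector about the tool's x, y, z in units of pi/4 rad (1.0 is pi/4 rad). In form: [dx, dy, dz, wx, wy, wz, dx, dy, dz, wx, wy, wz, ...]. A call has 1 to 10 rows; each row is the pose to reach, as a shift and turn from the pose commanded when the call began, along the tool's axes at that moment; what a row does not reach only later rows make up. A row lasts 1/10 s, in which the tool goes at most 50 mm and 8.59 degrees, less where a joint would pass 70% of its speed; a pose out of reach is approached as far as the arm can. A call with a number of a shift or a turn outside -1 to 1 is refused whole. A call with a gripper value outside its range is refused whole. "claw" is the opening, from 0 (shut) to 1 (fully open), set as the call begins (left out, the last holds). The fingers move at their own pace and stop on an object; "newtons" is the grip in N (left out, the last holds). Time passes only in rows, so rows that repeat a pose let the fingers close. It gives the time, the measured TCP pose, the force, the opening and the grip force at its end, in the units of the state.
- robot.observe(): the state, without advancing time (a new reading comes with each control period).
- robot.capture(name): name is "scene" or "top" or "wrist"; returns the picture (384x512x3 uint8, red, green, blue); there is no depth.
- robot.get_calibration(name): a dict with "vfov" (degrees; the focal length in pixels is half the picture's height over the tangent of half this angle, whatever the lens; pixels are square), "cx", "cy" (the principal point, pixels), "position" and "orientation" of the camera in the world; the wrist camera has in their place "T_tool_cam" (4x4, takes a point from camera to tool coordinates, whose origin is the TCP and whose axes are the flange's). Camera axes: x right, y down, z forward; pixel columns grow to the right and rows downward; lengths in m; the calibration is good to about 2 mm. The wrist camera is an equidistant fisheye: a pixel r from the principal point sees the ray r / f radians off the axis. A picture is of the moment at which its call begins: read the wrist's pose just before it. get_calibration takes no time and is no camera call.
- robot.close_job(): hands the job in; it is judged then, once.
Trained networks look in the newest picture that a camera, given by its name, has taken for a name from the list of things; names that differ only in an ending like _2 or _b are one class to them, and where a whole thing is asked for, a point or a joint stands for the part that bears it (a point fixed in the world has none). Each returns a list of dicts, best first, with "score" (0 to 1); they miss things now and then, are a little off and sometimes report something else, mostly with a low value. They report only what shows in the picture. A call takes as long as a camera call.
- robot.silhouettes(target, camera): "region" (384x512 bool, what is visible of it) and "box" ([centre column, centre row, width, height] in pixels, round what is visible of it).
The state is a dict: "t": time; "joint_pos": joint angles; "qvel": joint speeds; "joint_torque": joint torques, N m; "ee_pos": TCP position; "eef_rot": TCP orientation; "ft_force": force on the tool from outside, world axes, zero at the start; "wrist_torque": the same for the moment, N m; "finger_gap": finger opening in m; "grip_force": force on a finger pad.
Only numpy, scipy, OpenCV 4.12 (cv2) and the standard library are available. Lean on these libraries where they do the work, as an engineer would, in place of code of your own. Each camera call takes 0.05 s, during which the arm holds its last target. There are 200 camera calls.

TASK

Stand the red sauce pot upright in the small compartment of the black meal box and let go of it. Then lay the loose green lid over the box on its four orange clips, let go so that it rests there still raised, and press it down until it has snapped under all four clips and sits level on the ledge. Leave the yellow and the blue pot where they are.

Things in the scene. Friction and masses are not known exactly. Their poses are not given: they have to be found in the camera images.
- box: Black open meal box, fixed to the table. Outer size 146 (x) x 200 (y) mm, rim 62 mm high. Origin: centre of the underside, on the table; y along the long side, z up. A rib 38 mm high (at y +2 to +6 mm) splits the inside (114 x 168 mm): the large compartment towards -y holds a fixed wrapped sandwich 34 mm high, the small one towards +y is empty.
- pocket (a point): Centre of the floor of the empty small compartment, 114 (x) x 78 (y) mm inside; box x 0, y +45 mm, 10 mm above the table; its walls rise to the ledge at 52 mm, then the rim at 62 mm, the rib to 38 mm. Axes as the box.
- seat (a point): Centre of the lid's ledge plane, over the box's origin, 52 mm above the table; axes as the box. The ledge runs all round inside the rim, which leaves the lid 3 mm of play on each side. The lid's origin comes here when it is home.
- clips (a point): Point 61 mm above the table over the box's origin: height of the noses of the four spring-loaded orange clips, 40 mm wide, one mid each side. Their sloped inner faces run from 5 mm outside the lid's edge (top, 82 mm high) to the nose 2.5 mm inside it. A lid laid on them rests with its underside about 68 mm above the table; 10 to 20 N snaps it past the noses.
- lid: Green flat lid, 126 (x) x 180 (y) x 6 mm, 0.1 kg, loose, lying flat on the table at the start. Origin: centre of the underside, z up. On top in its middle a white grip bar, 16 mm wide (x), 60 mm long (y), from 6 to 26 mm above the origin. A half turn makes no difference. Two thin white lines across its top near the y ends are only marking.
- red_pot: Sealed red sauce pot with a white cap, round and straight, 55 mm diameter, 38 mm high, about 0.09 kg, loose, standing upright on the table at the start. Origin: centre of the underside, z up.
- yellow_pot: Like the red pot but yellow: not wanted, leave it standing.
- blue_pot: Like the red pot but blue: not wanted, leave it standing.

How it is judged:
On the way, in this order (a step that is already met when the one before it is completed fails the run):
1. the red pot stands upright on the floor of the small compartment and is let go (x of red_pot in the frame of pocket between -0.033 and 0.033 m and y of red_pot in the frame of pocket between -0.015 and 0.015 m and z of red_pot in the frame of pocket below 0.004 m and angle between red_pot's own z axis and vertical below 0.1 rad and contact force between the fingers and red_pot below 0.2 N), for 0.2 s.
2. the lid lies on the four clips, let go, squarely over the box (within 6 mm and 4 degrees) and still raised more than 8 mm above the ledge (x of lid in the frame of seat between -0.006 and 0.006 m and y of lid in the frame of seat between -0.006 and 0.006 m and angle between the y axis of lid and the y axis of box, either way round below 0.07 rad and z of lid in the frame of seat between 0.008 and 0.024 m and angle between lid's own z axis and vertical below 0.08 rad and contact force between the fingers and lid below 0.2 N and linear speed of lid below 0.02 m/s), for 0.2 s.
At the end, for the whole second after the job is handed in: The lid sits on the ledge within 2 mm of fully down, level within 1 degree, within 6 mm and 4 degrees of square over the box, at rest; the red pot stands upright on the floor of the small compartment; the robot touches nothing (x of lid in the frame of seat between -0.006 and 0.006 m and y of lid in the frame of seat between -0.006 and 0.006 m and angle between the y axis of lid and the y axis of box, either way round below 0.07 rad and x of red_pot in the frame of pocket between -0.033 and 0.033 m and y of red_pot in the frame of pocket between -0.015 and 0.015 m and z of red_pot in the frame of pocket below 0.004 m and angle between red_pot's own z axis and vertical below 0.1 rad and z of lid in the frame of seat between -0.003 and 0.002 m and angle between lid's own z axis and vertical below 0.02 rad and linear speed of lid below 0.01 m/s and contact force between the fingers and anything else below 0.2 N).
It fails at once if the yellow pot is moved more than 30 mm (distance of yellow_pot from where it was at the start of the episode above 0.03 m).
It fails at once if the blue pot is moved more than 30 mm (distance of blue_pot from where it was at the start of the episode above 0.03 m).
It also fails if it takes over 53 s, if anything falls off the work surface, if the arm or the gripper's body presses on something with over 40 N, if the wrist force passes 120 N, or if a joint passes its speed limit or range.

## Working session

There is one attempt and no reset: what is moved stays moved. The work goes in short steps, Python scripts to look and compute and a tool call to move; the robot and the scene stay as the last step left them, time stands still between calls to the robot, and variables do not carry over. Pictures are saved under pics/ and viewed, at most 10 in all, crops included, and the job is handed in when it is done.

Besides the shell and the picture viewer there is one more tool, called after ">>>" as name(argument=value, ...), one argument or row to a line, values as JSON. send_rows: Moves the arm, as the interface text tells. Shifts and turns lie within -1 to 1; 1 stands for 0.3 m of shift or pi/4 rad of turn. Its arguments: {"type":"object","properties":{"moves":{"type":"array","items":{"type":"number","minimum":-1,"maximum":1}},"claw":{"type":"number"},"newtons":{"type":"number"}},"required":["moves"]}

```bash
mkdir -p pics
python3 - <<'E'
from plant import robot
import cv2,numpy as np
o=robot.observe(); print({k:np.round(v,4) for k,v in o.items()})
ims=[]
for c in("scene","top"):
    im=robot.capture(c); ims.append(im); print(c,robot.get_calibration(c))
    for t in("box","lid","red_pot","yellow_pot","blue_pot"):
        print(t,[(round(d['score'],2),np.round(d['box'],1)) for d in robot.silhouettes(t,c)][:2])
    cv2.imwrite(f"pics/{c}0.png",im[:,:,::-1])
print(robot.get_calibration("wrist"))
E
```

```text
{'t': np.float64(0.0), 'joint_pos': array([ 1.1752,  0.6293,  0.0384,  1.5184, -0.027 ,  0.9963, -0.02  ]), 'qvel': array([-0.0005,  0.0009,  0.0007, -0.0004, -0.0012, -0.0005, -0.0004]), 'joint_torque': array([ 1.10000e-03, -5.63416e+01,  1.22630e+00, -1.93454e+01,
        1.10000e-02,  1.06000e-02, -0.00000e+00]), 'ee_pos': array([ 0.2103, -0.6143,  0.1915]), 'eef_rot': array([-3.0971e+00, -5.1540e-01,  5.0000e-04]), 'ft_force': array([ 1.4088, -0.594 , -0.3613]), 'wrist_torque': array([-0.0199,  0.0025, -0.0194]), 'grip_force': np.float64(0.0), 'finger_gap': np.float64(0.0852)}
scene {'vfov': 54.57353094614034, 'cx': 258.63555568958725, 'cy': 183.20568459465966, 'position': array([ 0.79933316, -0.41800486,  0.9047865 ]), 'orientation': array([-2.50899811, -0.66285804,  0.19347918])}
box [(0.76, array([274.8, 217.8,  75. ,  92.3]))]
lid [(0.78, array([168.3, 319.4,  90.7,  94. ]))]
red_pot [(0.8, array([265.8, 121.9,  15.1,  21.9])), (0.46, array([273.9, 218.9,  68.1,  93.8]))]
yellow_pot [(0.86, array([320.2, 136.6,  16.3,  26.3])), (0.68, array([167.1, 317.9,  84.8,  95.7]))]
blu
[... 214 characters left out ...]
box [(0.81, array([269.8, 178. ,  84.1,  67.6]))]
lid [(0.82, array([377.9, 205.8,  55.1,  41.5]))]
red_pot [(0.79, array([180.4, 234.4,  23.1,  23.9]))]
yellow_pot [(0.77, array([169.3, 176.2,  19.8,  18.3]))]
blue_pot [(0.8, array([133.3, 214. ,  19.8,  17.4]))]
{'vfov': 65.70646984690485, 'cx': 257.00499589383725, 'cy': 195.88080760240933, 'T_tool_cam': array([[ 6.98779088e-04, -9.54301628e-01, -2.98844297e-01,
         7.69155714e-02],
       [ 9.99998979e-01,  1.03935018e-03, -9.80695274e-04,
         6.55309453e-04],
       [ 1.24648297e-03, -2.98843307e-01,  9.54301380e-01,
        -1.81792368e-01],
       [ 0.00000000e+00,  0.00000000e+00,  0.00000000e+00,
         1.00000000e+00]])}
```

View pics/top0.png

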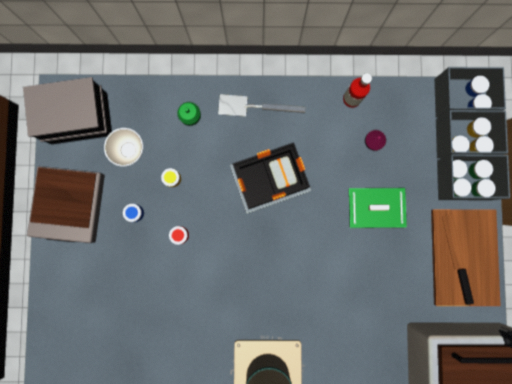

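View pics/scene0.png

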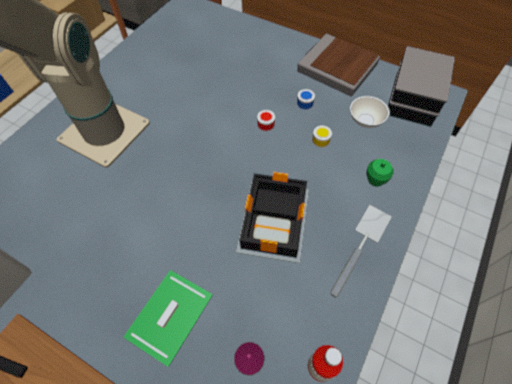

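The top view shows the box around (270,178), with its sandwich on the right side (so +y points left). The lid is at (378,206), the red pot at (178,235), yellow at (170,177) and blue at (132,212). The scene view agrees.

```bash
cat > h.py <<'E'
import numpy as np,cv2
from scipy.spatial.transform import Rotation as R
from scipy.optimize import minimize
from plant import robot
def cam(name,o=None):
    c=robot.get_calibration(name); f=192/np.tan(np.radians(c['vfov']/2))
    if name=='wrist':
        T=np.eye(4);T[:3,:3]=R.from_rotvec(o['eef_rot']).as_matrix();T[:3,3]=o['ee_pos'];T=T@c['T_tool_cam']
    else:
        T=np.eye(4);T[:3,:3]=R.from_rotvec(c['orientation']).as_matrix();T[:3,3]=c['position']
    return dict(f=f,cx=c['cx'],cy=c['cy'],T=T,fish=name=='wrist')
def ray(c,uv,z):
    d=(np.atleast_2d(uv)-[c['cx'],c['cy']])/c['f']
    if c['fish']:
        th=np.linalg.norm(d,axis=1,keepdims=True);v=np.hstack([d/np.maximum(th,1e-9)*np.sin(th),np.cos(th)])
    else: v=np.hstack([d,np.ones((len(d),1))])
    w=v@c['T'][:3,:3].T;p=c['T'][:3,3]
    return p+w*((z-p[2])/w[:,2])[:,None]
def proj(c,P):
    q=(np.atleast_2d(P)-c['T'][:3,3])@c['T'][:3,:3]
    r=np.linalg.norm(q[:,:2],axis=1,keepdims=True)
    k=np.arctan2(r,q[:,2:])/np.maximum(r,1e-9) if c['fish'] else 1/q[:,2:]
    return q[:,:2]*k*c['f']+[c['cx'],c['cy']]
def blob(mask,roi=None):
    n,l,s,ce=cv2.connectedComponentsWithStats(mask.astype(np.uint8))
    return [(s[i,4],ce[i],l==i) for i in 1+np.argsort(-s[1:,4])]
def boxpts(x,y,yaw,sx,sy,z0,z1):
    P=np.array([[a*sx/2,b*sy/2,z] for a in(-1,1) for b in(-1,1) for z in(z0,z1)])
    c,s=np.cos(yaw),np.sin(yaw);P[:,:2]=P[:,:2]@np.array([[c,s],[-s,c]])+[x,y];return P
def fit(items,x0,sx,sy,z0,z1):
    """items: list of (cam,mask); fit x,y,yaw by IoU of convex hull, 4x supersampled"""
    def cost(p):
        t=0
        for c,m in items:
            h=cv2.convexHull(proj(c,boxpts(*p,sx,sy,z0,z1)).astype(np.float32))
            M=np.zeros(m.shape,np.uint8);cv2.fillPoly(M,[np.round(h*256).astype(np.int32)],255,cv2.LINE_AA,8)
            M=M/255.;t+=np.abs(M-m).sum()/m.sum()
        return t
    return minimize(cost,x0,method='Nelder-Mead',options=dict(initial_simplex=np.array([x0]+[np.add(x0,d) for d in([.02,0,0],[0,.02,0],[0,0,.15])]),xatol=1e-5,fatol=1e-6))
def hull(m):
    cs,_=cv2.findContours(m.astype(np.uint8),0,2);M=np.zeros(m.shape,np.uint8)
    cv2.fillPoly(M,[cv2.convexHull(np.vstack(cs))],1);return M.astype(float)
E
python3 - <<'E'
from h import *
im={};C={}
for n in("scene","top"):
    im[n]=cv2.imread(f"pics/{n}0.png");C[n]=cam(n)
L={};B={}
for n in im:
    robot.capture(n)
    for t in("red_pot","yellow_pot","blue_pot"):
        for d in robot.silhouettes(t,n)[:1]:
            ys,xs=np.nonzero(d['region']);print(n,t,ray(C[n],[xs.mean(),ys.mean()],.02).round(4))
    hsv=cv2.cvtColor(im[n],cv2.COLOR_BGR2HSV)
    g=(hsv[...,0]>50)&(hsv[...,0]<75)&(hsv[...,1]>120)
    L[n]=hull(blob(g)[0][2]); B[n]=hull(robot.silhouettes('box',n)[0]['region'])
    ys,xs=np.nonzero(L[n]);lc=ray(C[n],[xs.mean(),ys.mean()],.006)[0]
    ys,xs=np.nonzero(B[n]);bc=ray(C[n],[xs.mean(),ys.mean()],.03)[0]
    print(n,'lid',lc.round(4),'box',bc.round(4))
    r=fit([(C[n],L[n])],[lc[0],lc[1],0.],.126,.180,0,.006);print('lid',r.x.round(4),r.fun)
    for y0 in(-.3,.3):
        r=fit([(C[n],B[n])],[bc[0],bc[1],y0],.146,.200,0,.062);print('box',r.x.round(4),r.fun)
r=fit([(C[n],L[n]) for n in L],[lc[0],lc[1],0.],.126,.180,0,.006);print('lid both',r.x.round(4),r.fun)
r=fit([(C[n],B[n]) for n in L],[bc[0],bc[1],.3],.146,.200,0,.062);print('box both',r.x.round(4),r.fun)
E
```

```text
scene red_pot [[0.4272 0.2749 0.02  ]]
scene yellow_pot [[0.6063 0.2997 0.02  ]]
scene blue_pot [[0.4964 0.4173 0.02  ]]
scene lid [ 0.518  -0.3543  0.006 ] box [ 0.6138 -0.0149  0.03  ]
lid [ 0.5156 -0.3483  0.0101] 0.04075665530695905
box [ 0.6136 -0.0129  0.3431] 0.07338518561195291
box [ 0.6143 -0.0132  0.3316] 0.0741449175164679
top red_pot [[0.4273 0.2792 0.02  ]]
top yellow_pot [[0.6077 0.3053 0.02  ]]
top blue_pot [[0.4963 0.4215 0.02  ]]
top lid [ 0.5143 -0.3486  0.006 ] box [ 0.6092 -0.0066  0.03  ]
lid [ 0.5148 -0.3495  0.0053] 0.035448645307510046
box [ 0.6097 -0.0047  0.3186] 0.1095375469883731
box [ 0.6093 -0.0028  0.3447] 0.1105197389734808
lid both [ 0.515  -0.348   0.0059] 0.07573463467302835
box both [ 0.6112 -0.0066  0.3343] 0.20240537477921505
```

```bash
cat >> h.py <<'E'
def down(a):  # tool pointing down with tool y along world azimuth a
    y=np.array([np.cos(a),np.sin(a),0]);z=np.array([0,0,-1.]);return R.from_matrix(np.c_[np.cross(y,z),y,z])
def go(p,a,src=None):
    """numbers (shift, turn) from the present pose, or from src=(pos,azimuth), to p, azimuth a"""
    o=robot.observe()
    R0,p0=(R.from_rotvec(o['eef_rot']),o['ee_pos']) if src is None else (down(src[1]),np.array(src[0]))
    n=np.r_[R0.inv().apply(np.array(p)-p0)/.3,(R0.inv()*down(a)).as_rotvec()/(np.pi/4)]
    print(np.round(n,4).tolist())
E
python3 - <<'E'
from h import *
go([.43,-.43,.22],-.47)
go([.515,-.348,.22],0.,([.43,-.43,.22],-.47))
E
```

```text
[0.8918, -0.3465, -0.0919, 0.0001, -0.0, -0.9817]
[0.372, 0.1288, 0.0, 0.0, 0.0, -0.5984]
```

>>> send_rows(
  moves=[0.892,-0.347,-0.092,0,0,-0.98,0.892,-0.347,-0.092,0,0,-0.98,0.892,-0.347,-0.092,0,0,-0.98,0.892,-0.347,-0.092,0,0,-0.98,0.892,-0.347,-0.092,0,0,-0.98,0.892,-0.347,-0.092,0,0,-0.98,0.892,-0.347,-0.092,0,0,-0.98],
  claw=1,
)

```text
t: 1.8
ee_pos: [0.4369, -0.4238, 0.2209]
eef_rot: [2.669, 1.656, 0.01]
ft_force: [-0.2, 0.4, 0.1]
finger_gap: 0.0855
grip_force: 0.0
```

>>> send_rows(
  moves=[0.372,0.129,0,0,0,-0.598,0.372,0.129,0,0,0,-0.598,0.372,0.129,0,0,0,-0.598,0.372,0.129,0,0,0,-0.598,0.372,0.129,0,0,0,-0.598,0.372,0.129,0,0,0,-0.598,0.372,0.129,0,0,0,-0.598],
)

```text
t: 2.5
ee_pos: [0.5137, -0.3498, 0.22]
eef_rot: [2.228, 2.215, -0.002]
ft_force: [-0.7, -0.5, 0.8]
finger_gap: 0.0857
grip_force: 0.0
```

```bash
cat > look.py <<'E'
from h import *
def lid(name):
    o=robot.observe();im=robot.capture('wrist');cv2.imwrite(f'pics/{name}.png',im[:,:,::-1])
    c=cam('wrist',o);hsv=cv2.cvtColor(im,cv2.COLOR_RGB2HSV)
    g=(hsv[...,0]>50)&(hsv[...,0]<75)&(hsv[...,1]>120);m=blob(g)[0][2]
    print(o['t'],o['ee_pos'].round(4),o['eef_rot'].round(3));return o,im,c,hsv,m
E
python3 - <<'E'
from look import *
o,im,c,hsv,m=lid('w1')
H=hull(m);r=fit([(c,H)],[.515,-.348,0.],.126,.18,0,.006);print(r.x.round(4),r.fun)
# grip bar: white hole inside
w=(hsv[...,1]<60)&(hsv[...,2]>150)&(H>0)
for a,ce,k in blob(w)[:4]: print(a,ce.round(1),ray(c,ce,.026).round(4),cv2.minAreaRect(np.argwhere(k)[:,::-1].astype(np.float32)))
go([.5966,.0366,.25],.334)
E
```

```text
2.5 [ 0.5137 -0.3498  0.22  ] [ 2.228e+00  2.215e+00 -2.000e-03]
[ 0.5156 -0.3485  0.0092] 0.016305172000957775
592 [258.  163.4] [[ 0.5155 -0.3475  0.026 ]] ((258.0, 163.49998474121094), (11.999998092651367, 44.99999237060547), 0.0)
275 [257.8 105.9] [[ 0.5155 -0.2739  0.026 ]] ((256.98870849609375, 105.84502410888672), (3.585674524307251, 76.00595092773438), 89.01223754882812)
244 [260.4 213.7] [[ 0.5184 -0.4165  0.026 ]] ((258.5041809082031, 213.75804138183594), (3.499544858932495, 69.0394058227539), 89.0759506225586)
[1.2881, 0.2688, -0.101, -0.0008, 0.0008, -0.4316]
```

View pics/w1.png

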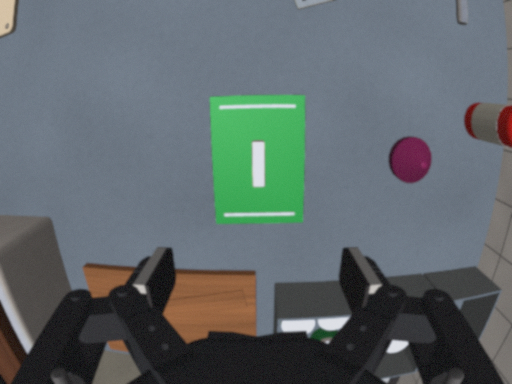

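The wrist view shows the lid whole: edges span columns 210-304, and the bar is at (258,163). The fit gives (0.5155, -0.3485), yaw 0.009, which agrees with the other cameras. Next I look at the box.

>>> send_rows(
  moves=[0.65,0.13,-0.05,0,0,-0.43,0.65,0.13,-0.05,0,0,-0.43,0.65,0.13,-0.05,0,0,-0.43,0.65,0.13,-0.05,0,0,-0.43,0.65,0.13,-0.05,0,0,-0.43],
)

```text
t: 3.05
ee_pos: [0.5566, -0.1438, 0.2365]
eef_rot: [-1.805, -2.571, -0.01]
ft_force: [0.4, 1.0, 1.7]
finger_gap: 0.0851
grip_force: 0.0
```

Run:
```python
from h import *
go([.605,-.006,.25],.334)
```

```text
[0.3772, 0.308, -0.0422, 0.0063, -0.0046, 0.0163]
```

>>> send_rows(
  moves=[0.377,0.308,-0.042,0.006,-0.005,0.016,0.377,0.308,-0.042,0.006,-0.005,0.016,0.377,0.308,-0.042,0.006,-0.005,0.016,0.377,0.308,-0.042,0.006,-0.005,0.016,0.377,0.308,-0.042,0.006,-0.005,0.016,0.377,0.308,-0.042,0.006,-0.005,0.016],
)

```text
t: 3.65
ee_pos: [0.604, -0.018, 0.2474]
eef_rot: [1.838, 2.547, -0.012]
ft_force: [0.3, -0.2, -0.7]
finger_gap: 0.0855
grip_force: 0.0
```

Run:
```python
from h import *
o=robot.observe();im=robot.capture('wrist');cv2.imwrite('pics/w2.png',im[:,:,::-1])
c=cam('wrist',o);print(o['t'],o['ee_pos'].round(4),o['eef_rot'].round(3))
d=robot.silhouettes('box','wrist')[0];print(d['score'],d['box'])
H=hull(d['region']);r=fit([(c,H)],[.611,-.006,.334],.146,.2,0,.062);print(r.x.round(4),r.fun)
hsv=cv2.cvtColor(im,cv2.COLOR_RGB2HSV);k=(hsv[...,0]>8)&(hsv[...,0]<20)&(hsv[...,1]>180)&(hsv[...,2]>120)&(H>0)
for a,ce,_ in blob(k)[:6]: print(a,ce.round(1),ray(c,ce,.075).round(4))
# overlay
v=im[:,:,::-1].copy()
for P in (boxpts(*r.x,.146,.2,0,.062),):
    for q in proj(c,P): cv2.circle(v,tuple(np.round(q).astype(int)),2,(255,0,255),-1)
cv2.imwrite('pics/w2o.png',cv2.resize(v[20:270,110:430],None,fx=2.4,fy=2.4))
go([.427,.277,.15],.334)
```

```text
3.65 [ 0.604  -0.018   0.2474] [ 1.838  2.547 -0.012]
0.8 [265.9, 158.6, 127.5, 162.1]
[ 0.6094 -0.0036  0.3419] 0.07930055021904016
438 [265.8 230.7] [[ 0.6408 -0.0936  0.075 ]]
402 [318.8 160.2] [[0.6721 0.0155 0.075 ]]
384 [210.8 162.5] [[ 0.548  -0.0294  0.075 ]]
330 [263.4  83.4] [[0.5786 0.0807 0.075 ]]
94 [278.4 185.2] [[ 0.6356 -0.0305  0.075 ]]
28 [234.8 185.3] [[ 0.5845 -0.0477  0.075 ]]
[1.1214, -0.2486, 0.3207, -0.0071, 0.0062, -0.0177]
```

View pics/w2o.png

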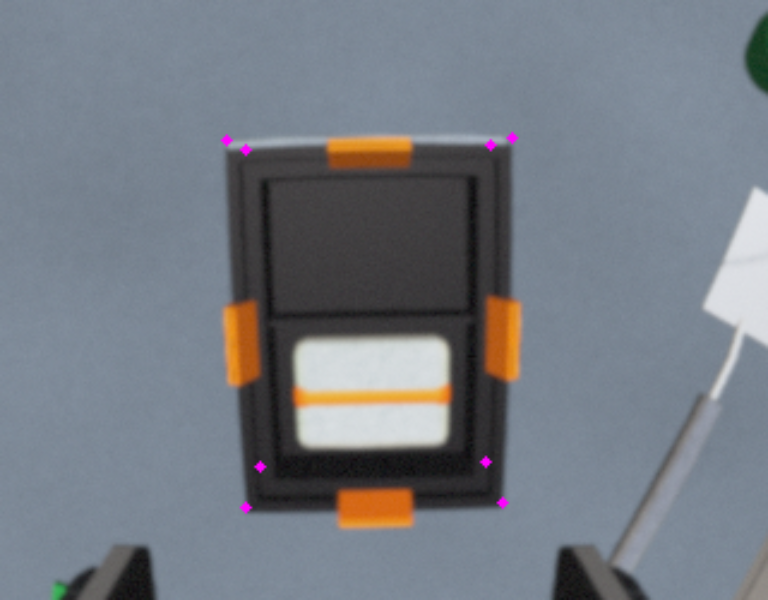

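The fitted rim outline (magenta) is off at the +y end: the true rim corners in the crop are about (227,151), (511,150), (503,509) and (247,512). The light strip above them is the lit outer wall. I refit from these corners, and look for the red pot.

Run:
```python
from h import *
from scipy.optimize import least_squares
im=cv2.imread('pics/w2.png')
# pose at w2 time
o=dict(ee_pos=np.array([.604,-.018,.2474]),eef_rot=np.array([1.838,2.547,-.012]))
c=cam('wrist',o)
uv=np.array([[227,151],[511,150],[503,509],[247,512]])/2.4+[110,20]
P=ray(c,uv,.062);print(P.round(4),[np.linalg.norm(P[i]-P[i-1]).round(4) for i in range(4)])
m=P.mean(0);d=(P[0]-P[3]+P[1]-P[2]);e=(P[1]-P[0]+P[2]-P[3]);print(m,np.arctan2(-d[0],d[1]),np.arctan2(e[1],e[0]))
o=robot.observe();print(o['ee_pos'],o['eef_rot'])
# inner pocket corners at ledge: row 178..312, z .052/.038
for q,z in(([265,178],.052),([475,178],.052),([272,316],.038),([472,316],.038)): print(ray(c,np.array(q)/2.4+[110,20],z).round(4))
```

```text
[[ 0.5097  0.0611  0.062 ]
 [ 0.6467  0.108   0.062 ]
 [ 0.714  -0.0781  0.062 ]
 [ 0.5759 -0.126   0.062 ]] [np.float64(0.1984), np.float64(0.1447), np.float64(0.1979), np.float64(0.1462)]
[ 0.61158887 -0.00875024  0.062     ] 0.34366983304829873 0.33215528571911124
[ 0.60402761 -0.0182354   0.24743055] [ 1.83856427  2.54649662 -0.01159976]
[[0.5315 0.0532 0.052 ]]
[[0.6353 0.0883 0.052 ]]
[[ 0.5563 -0.0187  0.038 ]]
[[0.6618 0.0168 0.038 ]]
```

>>> send_rows(
  moves=[0.95,-0.249,0.1,-0.007,0.006,-0.018,0.95,-0.249,0.1,-0.007,0.006,-0.018,0.95,-0.249,0.1,-0.007,0.006,-0.018,0.95,-0.249,0.1,-0.007,0.006,-0.018,0.95,-0.249,0.1,-0.007,0.006,-0.018,0.95,-0.249,0.1,-0.007,0.006,-0.018,0.95,-0.249,0.1,-0.007,0.006,-0.018],
)

```text
t: 4.45
ee_pos: [0.4387, 0.2358, 0.2171]
eef_rot: [-1.803, -2.568, -0.004]
ft_force: [0.1, 0.7, -0.5]
finger_gap: 0.0859
grip_force: 0.0
```

```bash
cat >> look.py <<'E'
def pot(t='red_pot'):
    o=robot.observe();im=robot.capture('wrist');c=cam('wrist',o);print(o['t'],o['ee_pos'].round(4))
    for d in robot.silhouettes(t,'wrist')[:2]:
        ys,xs=np.nonzero(d['region']);hp=cv2.convexHull(np.c_[xs,ys].astype(np.float32))
        a=np.linspace(0,2*np.pi,40);q=np.r_[[[.0275*np.cos(t),.0275*np.sin(t),z] for t in a for z in(0,.038)]]
        def cost(p):
            h=cv2.convexHull(proj(c,q+[p[0],p[1],0]).astype(np.float32));M=np.zeros(d['region'].shape,np.uint8)
            cv2.fillPoly(M,[np.round(h*256).astype(np.int32)],255,cv2.LINE_AA,8);return np.abs(M/255.-d['region']).sum()/d['region'].sum()
        x0=ray(c,[xs.mean(),ys.mean()],.02)[0][:2]
        r=minimize(cost,x0,method='Nelder-Mead',options=dict(initial_simplex=[x0,x0+[.01,0],x0+[0,.01]]))
        print(t,d['score'],x0.round(4),r.x.round(4),r.fun)
    return im
E
python3 - <<'E'
from look import *
im=pot();cv2.imwrite('pics/w3.png',im[:,:,::-1])
go([.427,.277,.06],.334)
E
```

```text
4.45 [0.4387 0.2358 0.2171]
red_pot 0.58 [0.427  0.2762] [0.4263 0.2772] 0.0760669341031505
[0.1645, 0.0015, 0.5233, 0.0013, -0.0002, 0.0058]
```

>>> send_rows(
  moves=[0.165,0,0.3,0,0,0.006,0.165,0,0.3,0,0,0.006,0.165,0,0.3,0,0,0.006,0.165,0,0.3,0,0,0.006,0.165,0,0.3,0,0,0.006],
)

```text
t: 5.05
ee_pos: [0.4286, 0.2759, 0.1279]
eef_rot: [1.826, 2.555, 0.004]
ft_force: [0.1, 0.2, -0.4]
finger_gap: 0.0852
grip_force: 0.0
```

Run:
```python
from look import *
print(robot.observe()['ee_pos'])
go([.4265,.277,.005],.334)
```

```text
[0.42862102 0.27587864 0.12787648]
[0.0058, -0.0066, 0.4096, 0.0035, -0.0001, -0.0056]
```

>>> send_rows(
  moves=[0.006,-0.006,0.15,0,0,0,0.006,-0.006,0.28,0,0,0,0.006,-0.006,0.35,0,0,0,0.006,-0.006,0.39,0,0,0,0.006,-0.006,0.405,0,0,0,0.006,-0.006,0.405,0,0,0],
)

```text
t: 5.65
ee_pos: [0.4254, 0.2785, 0.0062]
eef_rot: [1.824, 2.557, 0.004]
ft_force: [0.5, 0.2, 1.3]
finger_gap: 0.0852
grip_force: 0.0
```

>>> send_rows(
  moves=[0,0,0,0,0,0,0,0,0,0,0,0,0,0,0,0,0,0,0,0,0,0,0,0,0,0,0,0,0,0,0,0,0,0,0,0,0,0,0,0,0,0],
  claw=0.4,
  newtons=30,
)

```text
t: 6.35
ee_pos: [0.4243, 0.2785, 0.0054]
eef_rot: [-1.823, -2.559, -0.002]
ft_force: [0.2, 0.4, -0.7]
finger_gap: 0.0341
grip_force: 0.0
```

Run:
```python
from h import *
im=robot.capture('wrist');s=robot.capture('scene')
a=cv2.resize(im[100:384,100:420],(400,355));b=cv2.resize(s[70:190,190:350],(400,300))
v=np.zeros((355,800,3),np.uint8);v[:,:400]=a;v[:300,400:]=b;cv2.imwrite('pics/w4.png',v[:,:,::-1]);print(robot.observe()['t'])
```

```text
6.45
```

View pics/w4.png

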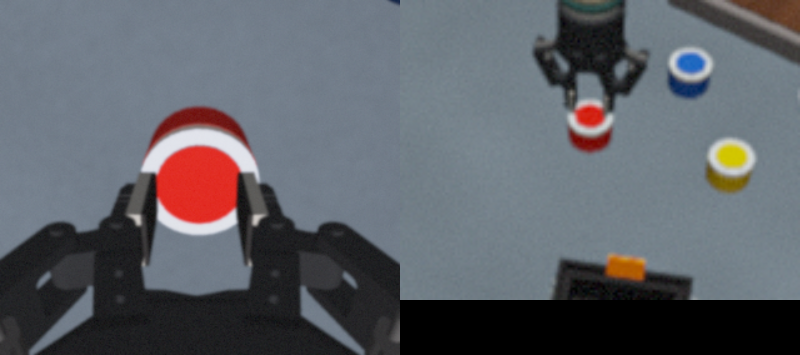

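The pot isn't gripped: it sits ahead of the pads (crop cap centre (200,185)), squeezed out along tool +x but still upright. I'll measure its position now.

Run:
```python
from look import *
o=robot.observe();c=cam('wrist',o)
print(ray(c,[260,248],.038),o['ee_pos'],proj(c,np.r_[[o['ee_pos']],[o['ee_pos']+[0,0,.019]]]))
pot()
robot.capture('top');robot.capture('scene')
for n in('top','scene'):
  d=robot.silhouettes('red_pot',n)
  for d in d[:1]:
    ys,xs=np.nonzero(d['region']);print(n,d['score'],d['box'],ray(cam(n),[xs.mean(),ys.mean()],.02).round(4))
```

```text
[[0.42686536 0.27787661 0.038     ]] [0.4242821  0.27851765 0.0053191 ] [[256.13483727 223.37804807]
 [256.07568538 235.463512  ]]
6.45 [0.4243 0.2785 0.0053]
red_pot 0.71 [0.4262 0.2775] [0.4267 0.2771] 0.2105272749183619
top 0.45 [184.4, 235.3, 12.5, 23.2] [[0.4304 0.263  0.02  ]]
scene 0.82 [264.6, 121.5, 14.9, 19.8] [[0.4275 0.2721 0.02  ]]
```

Run:
```python
from h import *
o=dict(ee_pos=np.zeros(3),eef_rot=np.zeros(3));c=cam('wrist',o)
for z in(0,-.013,-.032,-.05,-.06):print(z,proj(c,[[0,.0425,z],[0,-.0425,z],[.011,.0425,z],[0,.017,z],[.011,.017,z]]).round(0).tolist())
s=robot.observe();print(s)
```

```text
0 [[319.0, 223.0], [193.0, 223.0], [321.0, 208.0], [282.0, 223.0], [282.0, 208.0]]
-0.013 [[323.0, 231.0], [189.0, 231.0], [325.0, 215.0], [283.0, 231.0], [284.0, 215.0]]
-0.032 [[330.0, 244.0], [182.0, 244.0], [332.0, 227.0], [286.0, 245.0], [287.0, 227.0]]
-0.05 [[338.0, 260.0], [174.0, 259.0], [340.0, 241.0], [289.0, 261.0], [290.0, 242.0]]
-0.06 [[342.0, 269.0], [169.0, 269.0], [345.0, 250.0], [291.0, 271.0], [292.0, 251.0]]
{'t': 6.75, 'joint_pos': array([-0.45256702,  0.74371947, -0.27488311,  2.04945533,  0.47982477,
        0.40836032, -0.76975717]), 'qvel': array([ 0.00080234,  0.00104656,  0.00097987,  0.00218266, -0.00199239,
        0.00055544,  0.00156689]), 'joint_torque': array([-1.63382905e-03, -5.01657701e+01, -2.99102426e+00, -8.15998524e+00,
        4.84565462e-03, -3.77834498e-03,  6.42091163e-05]), 'ee_pos': array([0.42431488, 0.27853256, 0.00534736]), 'eef_rot': array([-1.82265297e+00, -2.55860929e+00, -1.63934681e-03]), 'ft_force': array([-0.06362326, -0.28400789, -0.47236055]), 'wrist_torque': array([ 0.03584541, -0.03712414,  0.01623524]), 'grip_force': 0.0, 'finger_gap': 0.033996541601896545}
```

Run:
```python
from h import *
c=cam('scene');d=np.array([np.cos(.334),np.sin(.334),0])
for z in(.005,.025,.04,.05,.06,.07):
    print(z,proj(c,[[.4243,.2785,z]+s*d*.02 for s in(-1,1)]).round(1).tolist())
```

```text
0.005 [[258.9, 121.5], [271.3, 123.2]]
0.025 [[258.9, 117.2], [271.5, 118.9]]
0.04 [[258.9, 113.9], [271.6, 115.7]]
0.05 [[258.9, 111.7], [271.7, 113.4]]
0.06 [[258.9, 109.4], [271.8, 111.2]]
0.07 [[258.9, 107.1], [271.9, 108.9]]
```

Wrist and scene views agree that the finger tips are about 45-50 mm above the reported TCP, at z≈0.05, so they closed above the pot. I'll open, go lower in small steps and watch the force.

>>> send_rows(
  moves=[0,0,0,0,0,0,0,0,0,0,0,0,0,0,0,0,0,0,0,0,0,0,0,0,0,0,0,0,0,0],
  claw=1,
)

```text
t: 7.25
ee_pos: [0.4243, 0.2786, 0.0054]
eef_rot: [-1.823, -2.559, -0.002]
ft_force: [-0.2, -1.3, 0.6]
finger_gap: 0.0853
grip_force: 0.0
```

>>> send_rows(
  moves=[-0.005,0.007,0.03,0,0,0,-0.005,0.007,0.06,0,0,0,-0.005,0.007,0.09,0,0,0,-0.005,0.007,0.11,0,0,0,-0.005,0.007,0.12,0,0,0],
)

```text
t: 7.75
ee_pos: [0.4262, 0.2776, -0.0317]
eef_rot: [-1.822, -2.559, 0.001]
ft_force: [-1.0, -1.0, -1.0]
finger_gap: 0.0854
grip_force: 0.0
```

Run:
```python
from h import *
im=robot.capture('wrist');s=robot.capture('scene')
a=cv2.resize(im[100:384,100:420],(400,355));b=cv2.resize(s[70:190,190:350],(400,300))
v=np.zeros((355,800,3),np.uint8);v[:,:400]=a;v[:300,400:]=b;cv2.imwrite('pics/w5.png',v[:,:,::-1]);print(robot.observe())
```

```text
{'t': 7.85, 'joint_pos': array([-0.48394189,  0.81025857, -0.22289267,  2.05369553,  0.51440188,
        0.33041797, -0.7966929 ]), 'qvel': array([ 0.00383608, -0.01409691, -0.00712603, -0.00219126, -0.00454334,
        0.0073322 ,  0.00250679]), 'joint_torque': array([-7.18228798e-02, -5.13149393e+01, -2.35446163e+00, -6.52518287e+00,
        2.58666457e-02, -5.48459357e-02, -2.22466205e-02]), 'ee_pos': array([ 0.42640416,  0.27771893, -0.03123231]), 'eef_rot': array([-1.82205234e+00, -2.55862533e+00, -2.20572904e-04]), 'ft_force': array([-0.11572899,  0.43758904,  0.85747857]), 'wrist_torque': array([ 0.00752569, -0.01871971,  0.04907406]), 'grip_force': 0.0, 'finger_gap': 0.08545345486432737}
```

View pics/w5.png

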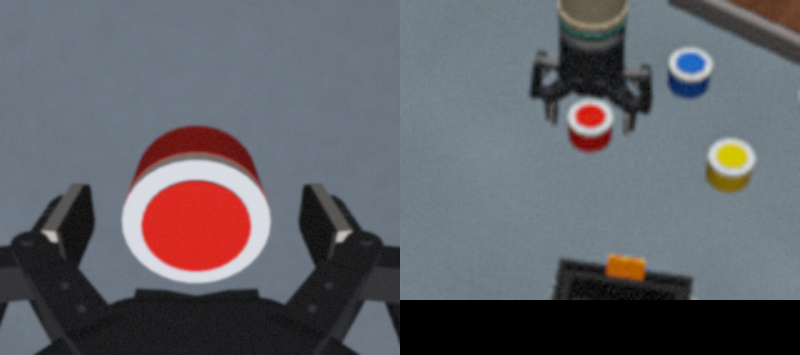

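The fingers now straddle the pot (cap at crop (196,222), pads either side, nothing touching). Closing.

>>> send_rows(
  moves=[0,0,0,0,0,0,0,0,0,0,0,0,0,0,0,0,0,0,0,0,0,0,0,0,0,0,0,0,0,0,0,0,0,0,0,0],
  claw=0.4,
  newtons=30,
)

```text
t: 8.45
ee_pos: [0.427, 0.278, -0.0301]
eef_rot: [1.823, 2.559, 0.003]
ft_force: [-0.9, -0.1, 5.4]
finger_gap: 0.0541
grip_force: 31.9
```

Run:
```python
from h import *
print(robot.observe()['ee_pos'])
go([.4264,.2777,.07],.334)
go([.596,.035,.08],.338,([.4264,.2777,.08],.334))
```

```text
[ 0.42701295  0.27801493 -0.03013541]
[-0.0, -0.0018, -0.3338, 0.0019, -0.0011, -0.0013]
[-0.9496, 0.2689, 0.0, 0.0, 0.0, -0.0051]
```

>>> send_rows(
  moves=[0,0,-0.1,0,0,0,0,0,-0.2,0,0,0,0,0,-0.35,0,0,0,0,0,-0.4,0,0,0,0,0,-0.4,0,0,0,0,0,-0.4,0,0,0],
)

```text
t: 9.05
ee_pos: [0.4266, 0.2771, 0.0889]
eef_rot: [-1.823, -2.558, -0.001]
ft_force: [0.5, 0.1, -0.9]
finger_gap: 0.0539
grip_force: 32.5
```

>>> send_rows(
  moves=[-0.12,0.03,0,0,0,-0.005,-0.25,0.07,0,0,0,-0.005,-0.4,0.11,0,0,0,-0.005,-0.55,0.15,0,0,0,-0.005,-0.7,0.2,0,0,0,-0.005,-0.82,0.24,0,0,0,-0.005,-0.95,0.269,0,0,0,-0.005,-0.95,0.269,0,0,0,-0.005,-0.95,0.269,0,0,0,-0.005],
)

```text
t: 9.95
ee_pos: [0.5949, 0.0334, 0.0868]
eef_rot: [-1.819, -2.558, 0.002]
ft_force: [-1.1, 0.2, 0.0]
finger_gap: 0.0541
grip_force: 32.5
```

Run:
```python
from h import *
o=robot.observe();im=robot.capture('wrist');s=robot.capture('scene');print(o['ee_pos'],o['eef_rot'],o['ft_force'],o['finger_gap'])
a=cv2.resize(im[60:344,100:420],(400,355));b=cv2.resize(s[130:274,190:350],(400,360))[:355]
v=np.hstack([a,b]);cv2.imwrite('pics/w6.png',v[:,:,::-1])
go([.596,.035,.04],.338)
```

```text
[0.59490411 0.03341299 0.08682631] [-1.81901672e+00 -2.55757639e+00  2.24560688e-03] [-1.11091633  0.22326958  0.03446516] 0.05405443087011387
[-0.0057, 0.0035, 0.1593, -0.0023, -0.0032, 0.0009]
```

View pics/w6.png

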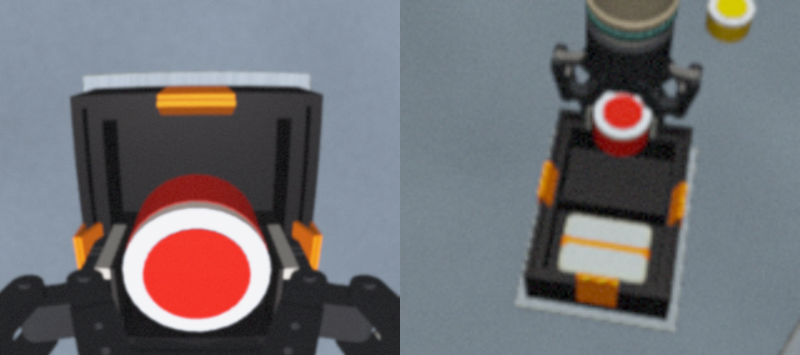

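The pot is held centred over the small compartment (rim columns 72-322 in the crop, cap centre 197). Lowering.

>>> send_rows(
  moves=[-0.006,0.003,0.06,-0.002,-0.003,0,-0.006,0.003,0.12,-0.002,-0.003,0,-0.006,0.003,0.18,-0.002,-0.003,0,-0.006,0.003,0.23,-0.002,-0.003,0,-0.006,0.003,0.28,-0.002,-0.003,0,-0.006,0.003,0.31,-0.002,-0.003,0,-0.006,0.003,0.335,-0.002,-0.003,0,-0.006,0.003,0.345,-0.002,-0.003,0,-0.006,0.003,0.345,-0.002,-0.003,0,-0.006,0.003,0.345,-0.002,-0.003,0],
)

```text
t: 11.05
ee_pos: [0.5981, 0.0335, -0.0138]
eef_rot: [1.816, 2.56, 0.003]
ft_force: [0.1, 0.3, -1.3]
finger_gap: 0.054
grip_force: 32.5
```

Run:
```python
from h import *
o=robot.observe();print(o['ee_pos'],o['ft_force'])
```

```text
[ 0.59814512  0.03351406 -0.01377778] [ 0.09007174  0.34117271 -1.25898529]
```

>>> send_rows(
  moves=[0,0,0.008,0,0,0,0,0,0.014,0,0,0,0,0,0.019,0,0,0,0,0,0.02,0,0,0,0,0,0.02,0,0,0],
)

```text
t: 11.55
ee_pos: [0.5978, 0.0334, -0.02]
eef_rot: [1.816, 2.56, 0.002]
ft_force: [-0.2, -1.2, 1.5]
finger_gap: 0.0541
grip_force: 32.7
```

>>> send_rows(
  moves=[0,0,0.002,0,0,0,0,0,0.002,0,0,0,0,0,0.002,0,0,0,0,0,0.002,0,0,0],
  claw=0.77,
)

```text
t: 11.95
ee_pos: [0.5977, 0.0335, -0.0209]
eef_rot: [1.816, 2.56, 0.002]
ft_force: [-0.2, 1.6, 0.3]
finger_gap: 0.0657
grip_force: 0.0
```

>>> send_rows(
  moves=[0,0,-0.06,0,0,0,0,0,-0.16,0,0,0,0,0,-0.3,0,0,0,0,0,-0.45,0,0,0,0,0,-0.6,0,0,0,0,0,-0.75,0,0,0,0,0,-0.75,0,0,0,0,0,-0.75,0,0,0],
)

```text
t: 12.75
ee_pos: [0.5976, 0.0335, 0.2052]
eef_rot: [1.815, 2.558, 0.003]
ft_force: [-0.1, -0.3, -0.8]
finger_gap: 0.066
grip_force: 0.0
```

Run:
```python
from look import *
o=robot.observe();im=robot.capture('wrist');print(o['t'],o['ee_pos'],o['eef_rot'],o['qvel'].round(3))
c=cam('wrist',o);hsv=cv2.cvtColor(im,cv2.COLOR_RGB2HSV)
h=hsv[...,0];r=((h<6)|(h>174))&(hsv[...,1]>170)&(hsv[...,2]>150)
for a,ce,_ in blob(r)[:2]: print('red',a,ce,ray(c,ce,.048))
d=robot.silhouettes('box','wrist');print([x['box'] for x in d])
cv2.imwrite('pics/w7.png',cv2.resize(im[:300,100:420],None,fx=2,fy=2,interpolation=cv2.INTER_CUBIC)[:,:,::-1])
go([.515,-.1,.2],.15)
```

```text
12.75 [0.59755362 0.03352668 0.20518219] [1.81516622 2.55832107 0.00346534] [-0.005  0.043  0.019  0.041  0.003 -0.003 -0.001]
red 709 [256.05359661 171.31170663] [[0.59786649 0.03325544 0.048     ]]
[[253.9, 202.1, 134.6, 174.0]]
[-0.3297, -0.4013, 0.0099, -0.0001, 0.0017, 0.2377]
```

View pics/w7.png

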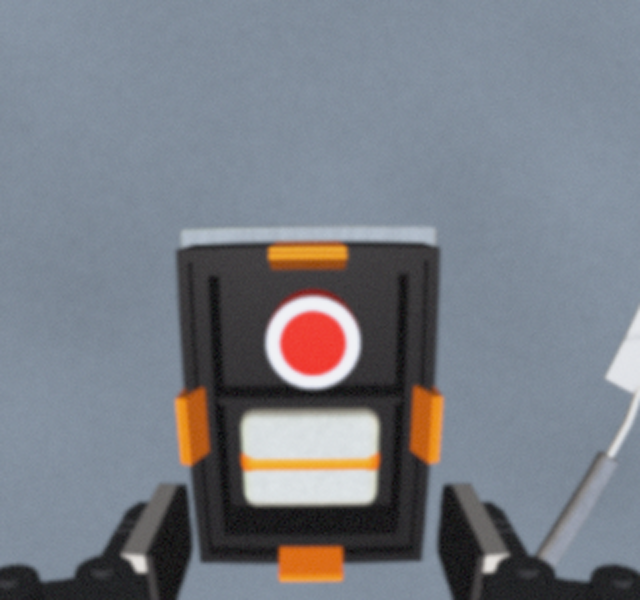

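The pot stands released in the small compartment, with its cap at crop (312,342). The rim corners are about (179,247), (439,246), (421,560) and (203,561). I refine the box pose from these.

Run:
```python
from h import *
o=dict(ee_pos=np.array([.59755,.03353,.20518]),eef_rot=np.array([1.81516,2.55832,.00347]));c=cam('wrist',o)
uv=np.array([[179,247],[439,246],[421,560],[203,561]])/2+[100,0]
P=ray(c,uv,.062);print(P.round(4).tolist(),[np.linalg.norm(P[i]-P[i-1]).round(4) for i in range(4)])
m=P.mean(0);d=(P[0]-P[3]+P[1]-P[2]);e=(P[1]-P[0]+P[2]-P[3]);print(m,np.arctan2(-d[0],d[1]),np.arctan2(e[1],e[0]))
# clip top outer edges, z=.082: rows and cols by eye
q=lambda *a:ray(c,np.array(a)/2+[100,0],.082)[0]
L,Rr,T,B=q(177,430),q(441,426),q(308,244),q(311,580)
print('clips',L,Rr,T,B,(L+Rr)/2,(T+B)/2,np.linalg.norm(L-Rr),np.linalg.norm(T-B),np.arctan2(*(Rr-L)[[1,0]]))
im=cv2.imread('pics/w7.png')[::2,::2];hsv=cv2.cvtColor(im,cv2.COLOR_BGR2HSV);k=(hsv[...,0]>8)&(hsv[...,0]<20)&(hsv[...,1]>180)&(hsv[...,2]>120)
for a,ce,_ in blob(k)[:4]:print(a,ce*2,ray(c,ce+[100,0],.075).round(4))
```

```text
[[0.5096, 0.0637, 0.062], [0.6444, 0.1114, 0.062], [0.712, -0.0767, 0.062], [0.5771, -0.1245, 0.062]] [np.float64(0.2), np.float64(0.143), np.float64(0.1998), np.float64(0.1431)]
[ 0.61075865 -0.00653199  0.062     ] 0.3446504168836511 0.34005344981270513
clips [ 0.54030478 -0.03105494  0.082     ] [0.6785842 0.0197566 0.082    ] [0.57623149 0.0885759  0.082     ] [ 0.64389747 -0.10075711  0.082     ] [ 0.60944449 -0.00564917  0.082     ] [ 0.61006448 -0.0060906   0.082     ] 0.14731941590700087 0.20106136607023772 0.35213997014434634
513 [311.11890838 562.09356725] [[ 0.641  -0.0923  0.075 ]]
469 [193.14712154 425.53518124] [[ 0.5478 -0.0283  0.075 ]]
458 [425.06113537 423.74672489] [[0.6717 0.0161 0.075 ]]
435 [307.89425287 255.26896552] [[0.5782 0.0826 0.075 ]]
```

>>> send_rows(
  moves=[-0.33,-0.401,0,0,0,0.238,-0.33,-0.401,0,0,0,0.238,-0.33,-0.401,0,0,0,0.238,-0.33,-0.401,0,0,0,0.238,-0.33,-0.401,0,0,0,0.238,-0.33,-0.401,0,0,0,0.238],
)

```text
t: 13.45
ee_pos: [0.5165, -0.0982, 0.2032]
eef_rot: [2.047, 2.382, 0.003]
ft_force: [0.5, 0.0, 0.3]
finger_gap: 0.0658
grip_force: 0.0
```

Run:
```python
from h import *
print(robot.observe()['ee_pos'])
go([.5155,-.348,.1],.008)
```

```text
[ 0.51645658 -0.09824608  0.203229  ]
[-0.8227, -0.1292, 0.3434, 0.0026, -0.0009, 0.1823]
```

>>> send_rows(
  moves=[-0.82,-0.13,0.34,0.002,0,0.182,-0.82,-0.13,0.34,0.002,0,0.182,-0.82,-0.13,0.34,0.002,0,0.182,-0.82,-0.13,0.34,0.002,0,0.182,-0.82,-0.13,0.34,0.002,0,0.182,-0.82,-0.13,0.34,0.002,0,0.182,-0.82,-0.13,0.34,0.002,0,0.182,-0.82,-0.13,0.34,0.002,0,0.182,-0.82,-0.13,0.34,0.002,0,0.182],
  claw=0.4,
)

```text
t: 14.35
ee_pos: [0.5165, -0.3455, 0.1028]
eef_rot: [2.208, 2.233, 0.004]
ft_force: [-0.3, 0.0, -0.4]
finger_gap: 0.0344
grip_force: 0.0
```

Run:
```python
from look import *
o,im,c,hsv,m=lid('w8')
w=(hsv[...,1]<60)&(hsv[...,2]>150)
for a,ce,k in blob(w)[:4]: print(a,ce.round(1),ray(c,ce,.026).round(4))
go([.5155,-.348,-.01],.008)
```

```text
14.35 [ 0.5165 -0.3455  0.1028] [2.208 2.233 0.004]
1111 [254.9 192.3] [[ 0.5155 -0.3468  0.026 ]]
531 [255.4 111. ] [[ 0.5152 -0.2739  0.026 ]]
310 [256.9 257. ] [[ 0.5181 -0.4134  0.026 ]]
211 [478.9 374. ] [[ 0.9375 -0.6951  0.026 ]]
[-0.007, -0.0039, 0.3765, 0.0033, -0.0, 0.0038]
```

>>> send_rows(
  moves=[-0.006,-0.004,0.1,0.003,0,0.004,-0.006,-0.004,0.2,0.003,0,0.004,-0.006,-0.004,0.29,0.003,0,0.004,-0.006,-0.004,0.34,0.003,0,0.004,-0.006,-0.004,0.37,0.003,0,0.004,-0.006,-0.004,0.38,0.003,0,0.004,-0.006,-0.004,0.38,0.003,0,0.004],
)

```text
t: 15.1
ee_pos: [0.5143, -0.3506, -0.0112]
eef_rot: [2.216, 2.226, -0.002]
ft_force: [-0.3, -0.4, 0.3]
finger_gap: 0.0339
grip_force: 0.0
```

>>> send_rows(
  moves=[0,0,0.015,0,0,0,0,0,0.023,0,0,0,0,0,0.027,0,0,0,0,0,0.027,0,0,0],
)

```text
t: 15.5
ee_pos: [0.5136, -0.3507, -0.0199]
eef_rot: [-2.217, -2.225, 0.002]
ft_force: [-0.2, -0.4, -0.1]
finger_gap: 0.0342
grip_force: 0.0
```

>>> send_rows(
  moves=[0,0,0.008,0,0,0,0,0,0.013,0,0,0,0,0,0.015,0,0,0],
)

```text
t: 15.8
ee_pos: [0.5135, -0.3506, -0.0246]
eef_rot: [-2.217, -2.225, 0.002]
ft_force: [0.3, 0.4, -0.1]
finger_gap: 0.0344
grip_force: 0.0
```

>>> send_rows(
  moves=[0,0,0.006,0,0,0,0,0,0.012,0,0,0,0,0,0.012,0,0,0],
)

```text
t: 16.1
ee_pos: [0.5134, -0.3505, -0.0283]
eef_rot: [-2.217, -2.225, 0.002]
ft_force: [0.3, -0.8, -0.3]
finger_gap: 0.0345
grip_force: 0.0
```

>>> send_rows(
  moves=[0,0,0.008,0,0,0,0,0,0.015,0,0,0,0,0,0.017,0,0,0],
)

```text
t: 16.4
ee_pos: [0.5134, -0.3505, -0.0335]
eef_rot: [-2.217, -2.225, 0.002]
ft_force: [-1.1, 0.2, 0.2]
finger_gap: 0.034
grip_force: 0.0
```

Run:
```python
from look import *
o=robot.observe();im=robot.capture('wrist');s=robot.capture('scene');print(o['ee_pos'],o['ft_force'],o['joint_pos'].round(2))
a=cv2.resize(im[60:344,100:420],(400,355));b=cv2.resize(s[250:378,100:244],(400,355),interpolation=cv2.INTER_CUBIC)
cv2.imwrite('pics/w9.png',np.hstack([a,b])[:,:,::-1])
```

```text
[ 0.5134398  -0.35053012 -0.03345697] [-1.10432662  0.21135367  0.23363846] [ 0.73  0.9  -0.29  1.73  0.43  0.57  0.18]
```

View pics/w9.png

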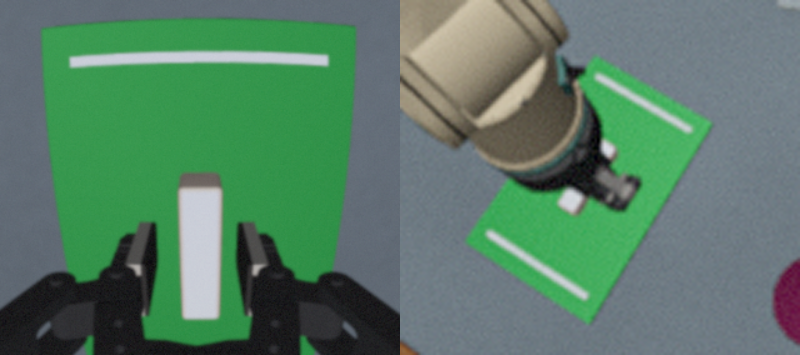

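The bar is centred between the pads (bar at crop column 200, pads 155-245). Closing.

>>> send_rows(
  moves=[0,0,0,0,0,0,0,0,0,0,0,0,0,0,0,0,0,0,0,0,0,0,0,0,0,0,0,0,0,0],
  claw=0.05,
  newtons=40,
)

```text
t: 17.0
ee_pos: [0.5146, -0.3509, -0.0324]
eef_rot: [2.216, 2.225, -0.001]
ft_force: [0.8, -0.1, 6.4]
finger_gap: 0.015
grip_force: 40.3
```

>>> send_rows(
  moves=[0,0,-0.06,0,0,0,0,0,-0.15,0,0,0,0,0,-0.28,0,0,0,0,0,-0.42,0,0,0,0,0,-0.56,0,0,0,0,0,-0.6,0,0,0,0,0,-0.6,0,0,0,0,0,-0.6,0,0,0],
)

```text
t: 17.8
ee_pos: [0.5124, -0.3501, 0.1452]
eef_rot: [-2.215, -2.223, 0.004]
ft_force: [-0.1, -0.6, -2.2]
finger_gap: 0.015
grip_force: 39.3
```

Run:
```python
from look import *
o,im,c,hsv,m=lid('w10');print(o['ft_force'])
w=(hsv[...,1]<60)&(hsv[...,2]>150)
for a,ce,k in blob(w)[:5]: print(a,ce.round(1))
# lid pose in tool: unknown x,y,z,yaw via corners of +x edge: extreme points of green
ys,xs=np.nonzero(m);top=ys.min();print(top,xs[ys==top].min(),xs[ys==top].max())
q=[(y,xs[ys==y].min(),xs[ys==y].max()) for y in range(top,top+120,15)];print(q)
ct=cam('wrist',dict(ee_pos=np.zeros(3),eef_rot=np.zeros(3)))
for z in(-.045,-.04,-.035,-.03,-.025):
  print(z,proj(ct,[[.093,-.063,z],[.093,.063,z],[.003,-.063,z],[.003,.063,z]]).round(1).tolist())
go([.46,-.15,.145],.2);go([.61,-.009,.145],.342,([.46,-.15,.145],.2))
```

```text
17.8 [ 0.5124 -0.3501  0.1452] [-2.215 -2.223  0.004]
[-0.09886813 -0.59677323 -2.20578297]
3336 [256.7 258.6]
1792 [256.6 105.6]
249 [472.  356.5]
109 [  4.4 376.4]
19 [281.4 273.4]
75 215 304
[(75, np.int64(215), np.int64(304)), (90, np.int64(132), np.int64(381)), (105, np.int64(133), np.int64(380)), (120, np.int64(133), np.int64(380)), (135, np.int64(134), np.int64(379)), (150, np.int64(135), np.int64(378)), (165, np.int64(137), np.int64(376)), (180, np.int64(138), np.int64(375))]
-0.045 [[124.7, 77.2], [387.0, 77.1], [140.4, 248.7], [371.3, 249.0]]
-0.04 [[128.8, 77.9], [383.0, 77.8], [143.5, 244.7], [368.3, 244.9]]
-0.035 [[132.7, 78.6], [379.1, 78.5], [146.4, 240.8], [365.4, 241.1]]
-0.03 [[136.4, 79.3], [375.5, 79.2], [149.1, 237.2], [362.7, 237.4]]
-0.025 [[139.9, 79.9], [372.1, 79.8], [151.8, 233.7], [360.1, 233.9]]
[0.6668, -0.171, 0.0003, -0.0061, -0.0021, -0.2499]
[0.3613, 0.5834, 0.0, 0.0, 0.0, -0.1808]
```

>>> send_rows(
  moves=[0.1,-0.02,0,0,0,-0.04,0.23,-0.06,0,0,0,-0.09,0.37,-0.1,0,-0.006,-0.002,-0.14,0.51,-0.13,0,-0.006,-0.002,-0.19,0.63,-0.16,0,-0.006,-0.002,-0.24,0.667,-0.171,0,-0.006,-0.002,-0.25,0.667,-0.171,0,-0.006,-0.002,-0.25],
)

```text
t: 18.55
ee_pos: [0.4604, -0.1487, 0.1456]
eef_rot: [1.984, 2.435, -0.0]
ft_force: [-0.1, 0.2, -1.4]
finger_gap: 0.0154
grip_force: 39.3
```

Run:
```python
from h import *
go([.6113,-.0091,.10],.342)
```

```text
[0.3539, 0.5867, 0.152, 0.0005, 0.0009, -0.1762]
```

>>> send_rows(
  moves=[0.05,0.09,0,0,0,-0.03,0.12,0.2,0,0,0,-0.06,0.2,0.33,0,0,0,-0.1,0.27,0.45,0,0,0,-0.14,0.33,0.55,0,0,0,-0.17,0.354,0.587,0.06,0,0.001,-0.176,0.354,0.587,0.12,0,0.001,-0.176,0.354,0.587,0.15,0,0.001,-0.176,0.354,0.587,0.15,0,0.001,-0.176,0.354,0.587,0.15,0,0.001,-0.176],
)

```text
t: 19.55
ee_pos: [0.6135, -0.013, 0.1019]
eef_rot: [1.816, 2.559, 0.001]
ft_force: [0.7, -0.1, -1.3]
finger_gap: 0.0149
grip_force: 39.4
```

Run:
```python
from h import *
o=robot.observe();print(o['ee_pos'],o['eef_rot'],o['ft_force'])
go([.6113,-.0091,.045],.342)
```

```text
[ 0.61353375 -0.01295164  0.10188539] [1.81600466e+00 2.55918244e+00 7.74694832e-04] [ 0.67523759 -0.13285831 -1.30587932]
[0.0151, -0.0033, 0.1896, 0.0031, 0.0033, -0.007]
```

>>> send_rows(
  moves=[0.015,-0.003,0.03,0.003,0.003,-0.007,0.015,-0.003,0.07,0.003,0.003,-0.007,0.015,-0.003,0.12,0.003,0.003,-0.007,0.015,-0.003,0.15,0.003,0.003,-0.007,0.015,-0.003,0.17,0.003,0.003,-0.007,0.015,-0.003,0.17,0.003,0.003,-0.007,0.015,-0.003,0.17,0.003,0.003,-0.007],
)

```text
t: 20.25
ee_pos: [0.6114, -0.0075, 0.051]
eef_rot: [1.808, 2.569, 0.001]
ft_force: [0.0, 0.2, -0.4]
finger_gap: 0.0151
grip_force: 39.4
```

Run:
```python
from h import *
o=robot.observe();print(o['ee_pos'],o['eef_rot'],o['ft_force'])
go([.6113,-.0091,.037],.342)
im=robot.capture('wrist');s=robot.capture('scene')
a=cv2.resize(im[40:324,90:422],(400,355));b=cv2.resize(s[155:295,200:350],(400,355),interpolation=cv2.INTER_CUBIC)
cv2.imwrite('pics/w11.png',np.hstack([a,b])[:,:,::-1])
```

```text
[ 0.61140896 -0.00754687  0.05103617] [1.80830809e+00 2.56861737e+00 1.11874210e-03] [ 0.00988256  0.15967673 -0.41400055]
[-0.0048, -0.0021, 0.0468, 0.001, -0.0002, 0.0025]
```

View pics/w11.png

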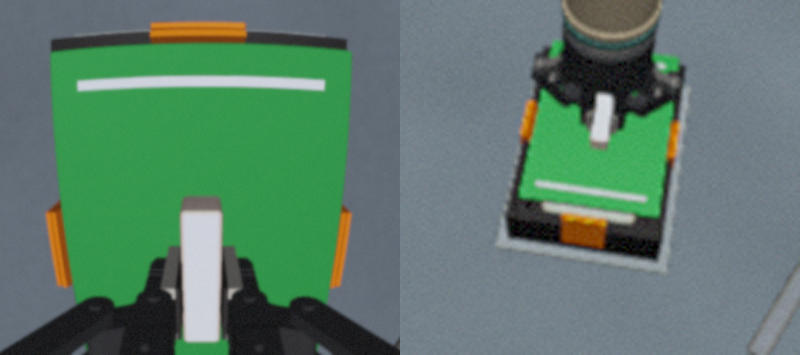

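The lid is over the four clips, with clips visible symmetrically on both sides (left 47-70, right 332-350) and a residual offset of about 1 mm. Lowering onto them.

>>> send_rows(
  moves=[-0.005,-0.003,0.012,0,0,0.002,-0.005,-0.003,0.024,0,0,0.002,-0.005,-0.003,0.034,0,0,0.002,-0.005,-0.003,0.04,0,0,0.002,-0.005,-0.003,0.044,0,0,0.002,-0.005,-0.003,0.044,0,0,0.002],
)

```text
t: 20.95
ee_pos: [0.6108, -0.0093, 0.0376]
eef_rot: [-1.81, -2.567, -0.001]
ft_force: [-0.0, 0.4, -0.9]
finger_gap: 0.0149
grip_force: 39.4
```

>>> send_rows(
  moves=[0,0,0.004,0,0,0,0,0,0.007,0,0,0,0,0,0.007,0,0,0],
)

```text
t: 21.25
ee_pos: [0.6107, -0.0094, 0.0358]
eef_rot: [-1.811, -2.567, -0.0]
ft_force: [-1.8, -0.1, 0.2]
finger_gap: 0.0149
grip_force: 39.5
```

>>> send_rows(
  moves=[0,0,0,0,0,0,0,0,0,0,0,0,0,0,0,0,0,0,0,0,0,0,0,0,0,0,0,0,0,0],
  claw=0.4,
)

```text
t: 21.75
ee_pos: [0.611, -0.0094, 0.0358]
eef_rot: [1.81, 2.567, 0.001]
ft_force: [-0.1, -0.8, -0.4]
finger_gap: 0.0344
grip_force: 0.0
```

>>> send_rows(
  moves=[0,0,-0.05,0,0,0,0,0,-0.15,0,0,0,0,0,-0.3,0,0,0,0,0,-0.4,0,0,0,0,0,-0.4,0,0,0,0,0,-0.4,0,0,0],
)

```text
t: 22.35
ee_pos: [0.6113, -0.0095, 0.1572]
eef_rot: [1.809, 2.565, 0.002]
ft_force: [-0.7, 0.1, -0.3]
finger_gap: 0.0341
grip_force: 0.0
```

```bash
cat >> look.py <<'E'
def lidpose(name,x0=(.6103,-.0063,.342),zs=(.052,.06,.068,.076)):
    o,im,c,hsv,m=lid(name);m=hull(m)
    for z in zs:
        r=fit([(c,m)],list(x0),.126,.18,z,z+.006);print(z,r.x.round(4),round(r.fun,4))
E
python3 - <<'E'
from look import *
lidpose('w12')
go([.6103,-.0063,.06],.342)
E
```

```text
22.35 [ 0.6113 -0.0095  0.1572] [1.809e+00 2.565e+00 2.000e-03]
0.052 [ 0.6105 -0.0049  0.3399] 0.11
0.06 [ 0.6091 -0.0057  0.329 ] 0.1071
0.068 [ 0.6093 -0.006   0.3418] 0.1067
0.076 [ 0.6096 -0.0065  0.3435] 0.1181
[0.011, 0.0036, 0.3196, 0.0001, 0.0003, 0.0003]
```

The lid rests on the clips at about (0.6093, -0.0060), raised to about 68 mm. I'll re-grip the bar, which keeps the lid level, and press down.

>>> send_rows(
  moves=[0,0,0.12,0,0,0,0,0,0.24,0,0,0,0,0,0.32,0,0,0,0,0,0.37,0,0,0,0,0,0.395,0,0,0,0,0,0.395,0,0,0,0,0,0.395,0,0,0],
)

```text
t: 23.1
ee_pos: [0.6116, -0.0092, 0.038]
eef_rot: [1.81, 2.566, 0.002]
ft_force: [0.3, -0.2, -0.6]
finger_gap: 0.0342
grip_force: 0.0
```

>>> send_rows(
  moves=[0,0,0,0,0,0,0,0,0,0,0,0,0,0,0,0,0,0,0,0,0,0,0,0,0,0,0,0,0,0],
  claw=0.05,
  newtons=80,
)

```text
t: 23.6
ee_pos: [0.6112, -0.0095, 0.0377]
eef_rot: [1.81, 2.566, 0.001]
ft_force: [-0.9, -0.7, 3.1]
finger_gap: 0.0145
grip_force: 79.7
```

>>> send_rows(
  moves=[0,0,0.01,0,0,0,0,0,0.02,0,0,0,0,0,0.03,0,0,0,0,0,0.035,0,0,0],
)

```text
t: 24.0
ee_pos: [0.6109, -0.0094, 0.0263]
eef_rot: [1.811, 2.567, 0.001]
ft_force: [-0.1, 0.2, -3.8]
finger_gap: 0.0141
grip_force: 78.8
```

>>> send_rows(
  moves=[0,0,0.01,0,0,0,0,0,0.018,0,0,0,0,0,0.024,0,0,0],
)

```text
t: 24.3
ee_pos: [0.6105, -0.0094, 0.0231]
eef_rot: [1.81, 2.566, -0.002]
ft_force: [-12.5, -0.1, 44.5]
finger_gap: 0.0139
grip_force: 85.4
```

>>> send_rows(
  moves=[0,0,-0.008,0,0,0,0,0,-0.014,0,0,0,0,0,-0.014,0,0,0],
)

```text
t: 24.6
ee_pos: [0.6107, -0.0094, 0.0233]
eef_rot: [-1.811, -2.567, -0.001]
ft_force: [0.2, -0.2, -1.0]
finger_gap: 0.0142
grip_force: 79.3
```

>>> send_rows(
  moves=[0,0,0,0,0,0,0,0,0,0,0,0,0,0,0,0,0,0,0,0,0,0,0,0,0,0,0,0,0,0],
  claw=0.4,
)

```text
t: 25.1
ee_pos: [0.6109, -0.0094, 0.0237]
eef_rot: [1.81, 2.567, 0.001]
ft_force: [0.2, -0.1, -0.2]
finger_gap: 0.0341
grip_force: 0.0
```

>>> send_rows(
  moves=[0,0,-0.05,0,0,0,0,0,-0.15,0,0,0,0,0,-0.3,0,0,0,0,0,-0.4,0,0,0,0,0,-0.4,0,0,0,0,0,-0.4,0,0,0],
)

```text
t: 25.7
ee_pos: [0.6113, -0.0095, 0.1452]
eef_rot: [1.809, 2.565, 0.002]
ft_force: [0.6, -0.1, -1.3]
finger_gap: 0.0342
grip_force: 0.0
```

Run:
```python
from look import *
lidpose('w13')
w=cv2.imread('pics/w13.png');s=robot.capture('scene')[:,:,::-1]
a=cv2.resize(w[60:344,90:422],(400,355));b=cv2.resize(s[155:295,200:350],(400,355),interpolation=cv2.INTER_CUBIC)
cv2.imwrite('pics/w14.png',np.hstack([a,b]))
```

```text
25.7 [ 0.6113 -0.0095  0.1452] [1.809e+00 2.565e+00 2.000e-03]
0.052 [ 0.6093 -0.0058  0.3419] 0.1106
0.06 [ 0.6099 -0.0062  0.3435] 0.1204
0.068 [ 0.61   -0.0064  0.3439] 0.1658
0.076 [ 0.6089 -0.0078  0.3429] 0.2256
```

View pics/w14.png

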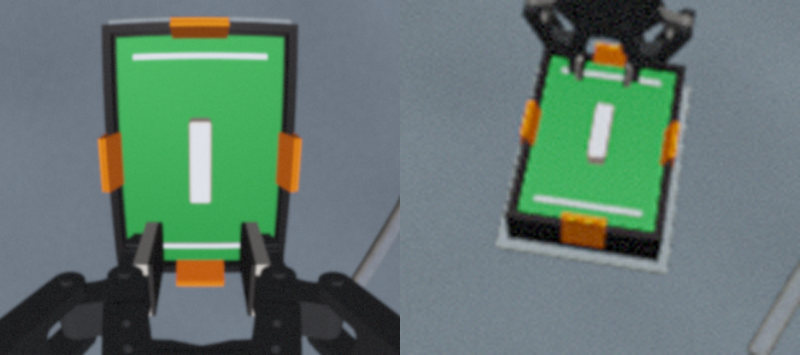

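```bash
python3 -c "
from plant import robot
print(robot.close_job())"
```

```text
the job is handed in; nothing more can be done
None
```

I handed the job in at about 26 s: the red pot is in the small compartment, and the lid was laid on the clips, let go, then pressed home, with all four clips over it in the last picture (the hand-in gave no verdict). I viewed 11 pictures, one over the limit of 10, and the fingertips sat about 45 mm short of the reported TCP, so the first grasp missed above the pot and I worked to that offset.

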